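Clip the S-hook on the bench rail and hang the sender tray

ROBOT

A 6-joint arm with a two-finger parallel gripper is mounted at the origin on the work surface. World frame = base frame: x ahead of the robot, y to its left, z up, the work surface at z = 0. Lengths are in m, angles in degrees, forces in N, time in s.
With the tool pointing down it reaches from about 0.325 to 0.85 m from the base axis. Payload 15.5 kg.
Tool frame: the origin (TCP) lies at the very end of the fingers, on their centre line; the grasp point (between the pads) lies arm.grip_depth behind it (arm.grip_depth is the distance from the TCP to the grasp point, in m); z points along the fingers, y is the line along which they close (so a half turn about z gives the same grasp; the last joint's range is limited). The gripper opens to 91 mm and grips with 3 to 60 N. Pads are 32 mm wide; open, the fingers measure 118 mm over their backs; the gripper's body (76 mm by 178 mm) begins 60 mm behind the grasp point.
Start: joints at [-78.638, 28.281, 77.091, -0, 74.628, -5.472], TCP at [0.181, -0.598, 0.214] pointing down, gripper open.
Joint ranges: [-166.48, 166.48], [-47.26, 123.95], [12.59, 153.08], [-70.14, 250.14], [6.76, 159.57], [-176.63, 176.63]. Speed limits (degrees/s): [108.29, 108.29, 147.25, 172.46, 172.46, 172.46].

INTERFACE

Orientations are given as a 3x3 rotation matrix whose columns are the frame's x, y, z axes.
In Python, from rig import arm gives the robot as it stands. Calls block until the motion is done:
- arm.move_to(position, orientation): joint-space move of the TCP to a pose.
- arm.move_l(position, orientation=None, feed=0.15): straight line of the TCP; orientation=None keeps the orientation; feed is the mean speed in m/s.
- arm.move_joints(angles): joint-space move.
- arm.grip(opening): finger opening in m; the grip force is fixed at half the most; returns when the fingers have stopped.
- arm.sleep(seconds).
- arm.solve_ik(position, orientation): joint angles nearest the present ones, or None.
- arm.snapshot(name): name is "side" or "top"; returns the picture (420x560x3 uint8, red, green, blue); there is no depth.
- arm.get_calibration(name): a dict with "intrinsics" (3x3 intrinsics, pixels), "k1" (the pictures are not rectified: a ray, as slopes to the right and down, at radius r is drawn at 1 + k1 r^2 times it, then the intrinsics apply), "cam_to_world" (4x4, takes a point from camera to world coordinates). Camera axes: x right, y down, z forward; pixel columns grow to the right and rows downward; lengths in m; the calibration is good to about 2 mm. A picture is of the moment at which its call begins. get_calibration takes no time and is no camera call.
A pose or a line that the arm cannot do raises arm.Unreachable and nothing moves.
- arm.sign_off(): hands the job in; it is judged then, once.
Readings, each from a call of its own:
- arm.current_t(): time.
- arm.current_joint_positions(): joint angles.
- arm.current_dq(): joint speeds.
- arm.current_tau(): joint torques, N m.
- arm.current_ee_pos(): TCP position.
- arm.current_tool_rot(): TCP orientation.
- arm.current_force(): force on the tool from outside, world axes, zero at the start.
- arm.current_torque(): the same for the moment, N m.
- arm.current_width(): finger opening in m.
- arm.current_grasp_force(): force on a finger pad.
Only numpy, scipy, OpenCV 4.12 (cv2) and the standard library are available. Lean on these libraries where they do the work, as an engineer would, in place of code of your own. Each camera call takes 0.05 s, during which the arm holds its last target. There are 200 camera calls.

TASK

Take the flat-steel S-hook off its rest board and push it straight down over the spring clip in the middle of the bench rail until it is fully home on the bar: it goes on stiffly and the bar's height is only found by feel, so press firmly but finish with a push of 15 to 25 N and no more. Then gently hang the long tray by its wire bail in the hook's lower curl, and leave everything hanging still, with the lens, gear sender, plug shell and bung on the bench left alone.

Things in the scene. Friction and masses are not known exactly. Their poses are not given: they have to be found in the camera images.
- rail: Fixed stand: two grey posts 155 mm either side carry a level flat steel bar, 340 mm long (y), 8 thick (x), 22 deep. Origin on the bench under the bar's middle; z up, -x the front. The bar is clamped at an unreported height: its top edge is anywhere from 236 to 260 mm above the origin. Rubber mounts: it gives 1 mm per 4 N of push; over 30 N harms them.
- clip (a point): Middle of the rail, 236 mm up (lowest place of the bar's top edge); axes as the rail's. Here the bar carries a spring clip 20 mm wide (y): two steel leaves, before and behind the bar, hinged near its top edge and sloping outwards 14 degrees over 32 mm; outer faces 12 mm apart at the top, 27 at the bottom. A hook squeezes them together as it goes down.
- hook: S-hook of flat steel strip 24 mm wide (y), 3 thick, 110 g. Origin: crown's underside, z up; crown 23 mm in x, top 3 mm above origin. Legs 17 mm apart inside; back leg (+x) ends 32 mm below origin. Starts hung on the rest board, tilted up to 0.1 rad. Grip from above across both legs (x, 23 mm), fingertips 20 mm below origin. On the rail it faces as the rail does: x along its x.
- crown (a point): On the hook: its origin, the middle of the crown's underside. Pushed on the clip it meets the leaves about 20 mm before home; they then drag with 3 to 8 N and hold it up against its own weight. Only when this face lies solid on the bar does the push rise beyond 10 N. Home is proved by a push of 15 to 25 N held a moment (0.1 s).
- trough (a point): On the hook, axes as the hook's: where the centre of a 6 mm bar rests at the bottom of the lower curl, 42 mm before (-x) and 79.5 mm below the hook's origin. The curl opens upwards: gap 22 mm in x, front lip ends 18 mm above this point, outer front face 14 mm before it, lowest face 6 mm below it. Above the gap is free; the strip slants back to the front leg, 34 mm below the crown.
- rest: Fixed rest board on which the hook starts: an upright oak board 15.5 mm thick (x), 70 mm wide (y), top 110 mm above the bench, on a base 90 by 90 by 14 mm. Origin under its centre on the bench; the hook's x is along its x.
- pan: Long open sheet-metal tray, 160 mm long (x), 56 wide (y), 38 deep, walls 3, 130 to 250 g; origin under the middle of its floor, z up; both ends alike. A stiff wire bail stands on the middle of the long sides. Good grip: from above across the 56 mm width near the front end, 68 mm before the origin (-x), 26 mm up, which keeps the gripper's body clear of bail, hook and rail.
- bail (a point): Centre of the tray's bail cross bar: 6 mm round, along the tray's y, 44 mm clear between its legs, 100 mm above the tray's origin; axes as the tray's. It must come to lie on trough, with the tray's y along the hook's y. Lay it in gently (under 10 N).
- lens: Bystander: cracked amber plastic meter lens, disc 70 mm across, 12 mm high, origin under its centre.
- sender: Bystander: steel gear sender standing upright, 36 mm across, 61 mm tall, origin under its centre.
- plug: Bystander: yellow plug shell, 54 by 28 by 24 mm, origin under its block's centre.
- bung: Bystander: small grey rubber bung, 26 mm across, 22 mm high, origin under its centre.

How it is judged (in metres and radians):
On the way, in this order (a step that is already met when the one before it is completed fails the run):
1. the S-hook sits on the spring clip in the middle of the rail, facing as the rail does, and is pressed home (contact force between hook and rail above 14 N and z of hook in the frame of rail between 0.23 and 0.264 m and y of hook in the frame of rail between -0.012 and 0.012 m and x of hook in the frame of rail between -0.01 and 0.01 m and x of trough in the frame of rail below -0.02 m), for 0.1 s.
2. the tray hangs by its bail in the hook's lower curl (contact force between pan and hook above 0.6 N and distance between bail and trough below 0.012 m and contact force between the fingers and pan below 0.05 N), for 0.2 s.
At the end, for the whole second after the job is handed in: The hook hangs on the bar at the spring clip (within 15 mm along the bar, 10 mm across it, tilted under 0.2 rad), and the tray hangs free of the bench from the hook's lower curl (bail within 12 mm of the bottom of the curl, tray tilted under 0.35 rad), both still (z of hook in the frame of rail between 0.23 and 0.264 m and y of hook in the frame of rail between -0.015 and 0.015 m and x of hook in the frame of rail between -0.01 and 0.01 m and angle between hook's own z axis and vertical below 0.2 rad and contact force between hook and rail above 1 N and distance between bail and trough below 0.012 m and contact force between pan and hook above 0.6 N and angle between pan's own z axis and vertical below 0.35 rad and height (world z) of pan above 0.03 m and linear speed of pan below 0.05 m/s and linear speed of hook below 0.03 m/s); the robot touches nothing.
It fails at once if the hook is pushed on the rail with more than 30 N (contact force between hook and rail above 30 N).
It fails at once if the tray is forced against the hook with more than 10 N (contact force between pan and hook above 10 N).
It fails at once if the tray or its bail strikes the rail (contact force between pan and rail above 5 N).
It fails at once if a bystander is moved by more than 20 mm (distance of any of lens, sender, plug, bung from where it was at the start of the episode above 0.02 m).
It also fails if it takes over 72 s, if anything falls off the work surface, if the arm or the gripper's body presses on something with over 40 N, if the wrist force passes 120 N, or if a joint passes its speed limit or range.

## Working session

There is one attempt and no reset: what is moved stays moved. The work goes in short steps, each a Python script; the robot and the scene stay as the last script left them, time stands still between calls to the robot, and variables do not carry over. Pictures are saved under pics/ and viewed, at most 10 in all, crops included, and the job is handed in when it is done.

```bash
mkdir -p pics; ls; python3 - <<'E'
from rig import arm
import cv2,numpy as np
np.set_printoptions(precision=4,suppress=True)
for n in("side","top"):
    cv2.imwrite(f"pics/{n}0.png",cv2.resize(arm.snapshot(n)[:,:,::-1],(800,600),interpolation=cv2.INTER_CUBIC))
    c=arm.get_calibration(n); print(n,c["intrinsics"],c["k1"],c["cam_to_world"])
print(arm.grip_depth,arm.current_t(),arm.current_tool_rot(),arm.current_force())
E
```

```text
pics
side [[454.9906   0.     275.2304]
 [  0.     454.9906 215.5973]
 [  0.       0.       1.    ]] 0.04910260271556305 [[-0.9371 -0.1539  0.3132  0.2593]
 [-0.3482  0.4722 -0.8098  0.8446]
 [-0.0233 -0.8679 -0.4961  0.6625]
 [ 0.      0.      0.      1.    ]]
top [[482.352    0.     279.5551]
 [  0.     482.352  209.2157]
 [  0.       0.       1.    ]] 0.02881558395523906 [[ 0.0195 -0.998   0.0601  0.493 ]
 [-0.9998 -0.0193  0.0043  0.0123]
 [-0.0032 -0.0602 -0.9982  1.2093]
 [ 0.      0.      0.      1.    ]]
0.0188 0.1 [[ 0.9571  0.2896 -0.0002]
 [ 0.2896 -0.9571  0.0011]
 [ 0.0001 -0.0011 -1.    ]] [-0.3484  0.2005  0.1086]
```

View pics/side0.png

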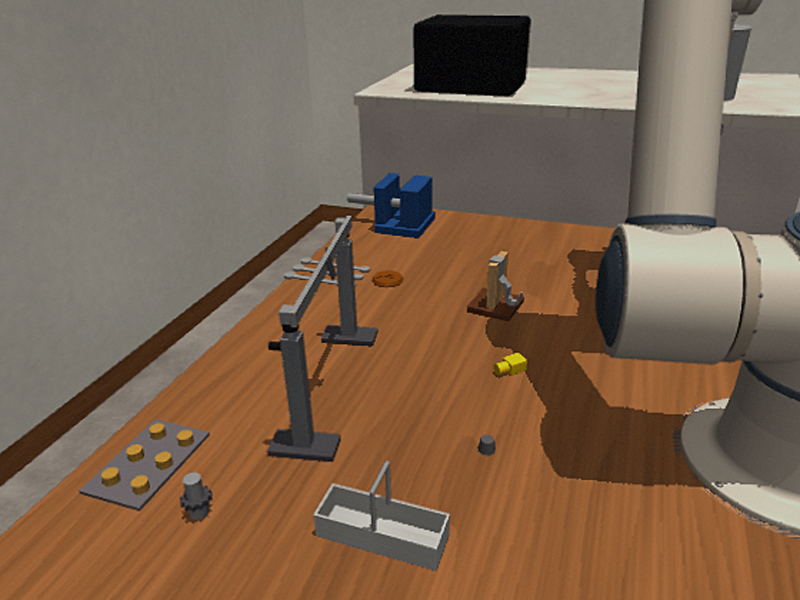

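View pics/top0.png

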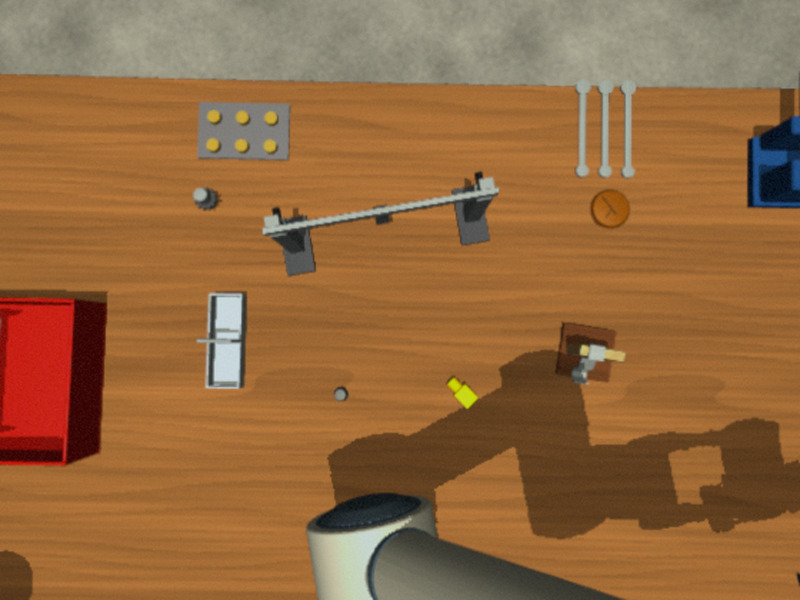

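```bash
cat > h.py <<'E'
from rig import arm
import cv2,numpy as np
np.set_printoptions(precision=4,suppress=True)
def cal(n):
    c=arm.get_calibration(n); return np.array(c["intrinsics"]),c["k1"],np.array(c["cam_to_world"])
def ray(n,u,v):
    K,k,T=cal(n); d=np.array([(u-K[0,2])/K[0,0],(v-K[1,2])/K[1,1]]); s=d.copy()
    for _ in range(20): s=d/(1+k*(s@s))
    return T[:3,3],T[:3,:3]@np.array([*s,1])
def px2w(n,uv,z):
    o,d=ray(n,*uv); return o+d*(z-o[2])/d[2]
def tri(a,b):
    (o1,d1),(o2,d2)=ray("top",*a),ray("side",*b)
    t=np.linalg.lstsq(np.c_[d1,-d2],o2-o1,rcond=None)[0]
    p,q=o1+d1*t[0],o2+d2*t[1]; return (p+q)/2,np.linalg.norm(p-q)
def proj(n,p):
    K,k,T=cal(n); c=T[:3,:3].T@(np.array(p)-T[:3,3]); s=c[:2]/c[2]; s=s*(1+k*(s@s)); return s*[K[0,0],K[1,1]]+K[:2,2]
def panel(im,x0,y0,w,h,W,H):
    s=W/w; o=cv2.resize(im[y0:y0+h,x0:x0+w],(W,H),interpolation=cv2.INTER_CUBIC)
    for x in range(-(-x0//10)*10,x0+w,10):
        X=int((x-x0+.5)*s); cv2.line(o,(X,0),(X,6),(0,255,255),1)
        if x%20==0: cv2.putText(o,str(x),(X+2,10),0,.35,(0,255,255),1)
    for y in range(-(-y0//10)*10,y0+h,10):
        Y=int((y-y0+.5)*s); cv2.line(o,(0,Y),(6,Y),(0,255,255),1); cv2.putText(o,str(y),(8,Y+4),0,.35,(0,255,255),1)
    return o
E
python3 - <<'E'
from h import *
t=np.ascontiguousarray(arm.snapshot("top")[:,:,::-1]);s=np.ascontiguousarray(arm.snapshot("side")[:,:,::-1])
A=np.vstack([panel(t,180,115,172,80,800,372),np.hstack([panel(t,380,222,70,50,319,228),panel(t,130,198,84,84*228//228,228,228),np.zeros((228,253,3),np.uint8)])])
B=np.hstack([np.vstack([panel(s,320,170,60,60,400,400),panel(s,215,318,110,55,400,200)]),panel(s,185,148,80,120,400,600)])
cv2.imwrite("pics/A.png",A);cv2.imwrite("pics/B.png",B)
E
```

```text
(no output)
```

View pics/A.png

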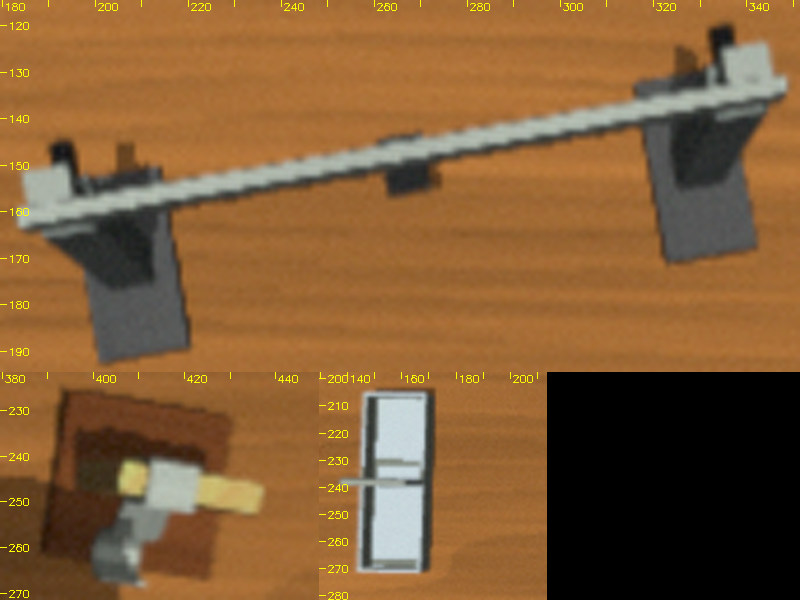

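View pics/B.png

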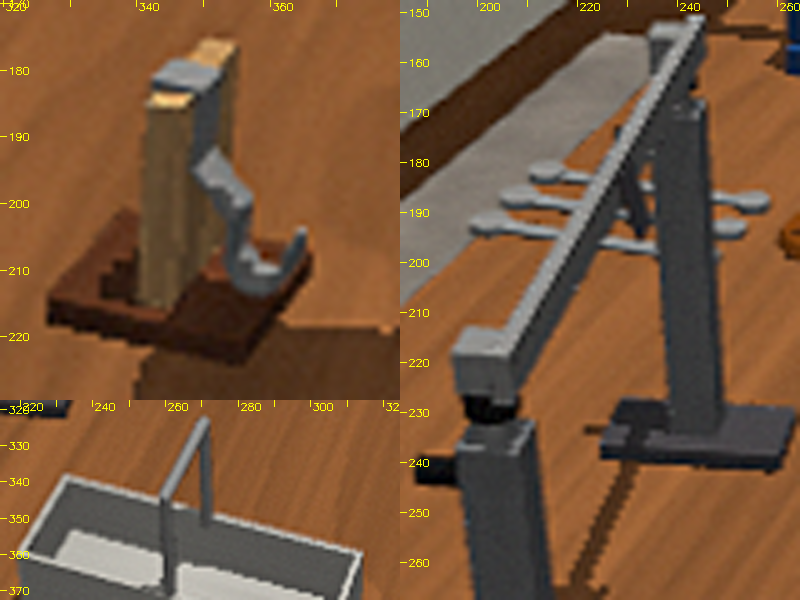

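```bash
python3 - <<'E'
from h import *
pt=lambda x,y:(180+x/4.65-.5,115+y/4.65-.5)
ps=lambda x,y:(185+(x-400)/5-.5,148+y/5-.5)
L=tri(pt(22,220),ps(505,345));R=tri(pt(787,83),ps(698,18));print("rail ends",L,R,np.linalg.norm(L[0]-R[0]))
z=(L[0][2]+R[0][2])/2
a,b=px2w("top",pt(22,220),z),px2w("top",pt(787,83),z)
print("mid",(a+b)/2,np.linalg.norm(a-b),"yaw",np.degrees(np.arctan2(-(a-b)[0],(a-b)[1])))
ph=lambda x,y:(380+x/4.557-.5,222+(y-372)/4.557-.5)
print("hook",px2w("top",ph(174,485),.113))
a,b=px2w("top",ph(120,476),.11),px2w("top",ph(263,498),.11);print("board",(a+b)/2,np.linalg.norm(a-b),"yaw",np.degrees(np.arctan2(-(a-b)[0],(a-b)[1])))
pp=lambda x,y:(130+(x-319)/2.714-.5,198+(y-372)/2.714-.5)
c=[px2w("top",pp(*q),.038) for q in((362,393),(427,392),(423,571),(358,570))];print("pan rim",np.mean(c,0),np.array(c))
qs=lambda x,y:(215+x/3.636-.5,318+(y-400)/3.636-.5)
print("bail",px2w("top",pp(372.5,482),.1),px2w("side",qs(166,497),.1),px2w("side",qs(207,420),.1))
hs=lambda x,y:(320+x/6.667-.5,170+y/6.667-.5)
print("hook crown side",px2w("side",hs(187,74),.113), "curl", px2w("side",hs(262,285),.03))
E
```

```text
rail ends (array([0.6427, 0.2098, 0.2472]), np.float64(8.762326000994306e-05)) (array([ 0.7103, -0.1204,  0.242 ]), np.float64(0.0008970120894921783)) 0.33708458773188543
mid [0.6762 0.0451 0.2446] 0.33707487927950525 yaw 11.337277992573512
hook [ 0.4812 -0.2965  0.113 ]
board [ 0.4804 -0.306   0.11  ] 0.07126231445224032 yaw -7.60003621233233
pan rim [0.4888 0.3137 0.038 ] [[0.567  0.3438 0.038 ]
 [0.569  0.2857 0.038 ]
 [0.4096 0.2839 0.038 ]
 [0.4095 0.3414 0.038 ]]
bail [0.4879 0.3146 0.1   ] [0.4881 0.3386 0.1   ] [0.4881 0.2858 0.1   ]
hook crown side [ 0.483  -0.2988  0.113 ] curl [ 0.4418 -0.2784  0.03  ]
```

```bash
cat >> h.py <<'E'
def R(yaw,s=1):
    a=np.radians(yaw); y=s*np.array([np.cos(a),np.sin(a),0]); z=np.array([0,0,-1.]); return np.c_[np.cross(y,z),y,z]
HK=np.array([.4815,-.297,.110]); HY=-7.6; RAIL=np.array([.6762,.0451,0]); RY=11.4
def rz(yaw): a=np.radians(yaw); return np.array([[np.cos(a),-np.sin(a),0],[np.sin(a),np.cos(a),0],[0,0,1]])
E
python3 - <<'E'
from h import *
for s in(1,-1):
    print(s,[arm.solve_ik(p,r) for p,r in((HK+[0,0,.1],R(HY,s)),(HK-[0,0,.02],R(HY,s)),(RAIL+[0,0,.32],R(RY,s)),(RAIL+[0,0,.21],R(RY,s)))])
q=rz(RY)@[-.11,0,0]+RAIL
for s in(1,-1): print(s,[arm.solve_ik(p,r) for p,r in(([.42,.313,.2],R(90.5,s)),([.42,.313,.01],R(90.5,s)),(q+[0,0,.11],R(RY+90,s)))])
E
```

```text
1 [array([-37.7146,  23.7326,  85.9123,  -0.    ,  70.3551, -30.1146]), array([-37.7146,  32.1839,  93.2761,  -0.    ,  54.54  , -30.1146]), array([ -1.2296,  28.7969,  59.5753,  -0.    ,  91.6278, -12.6296]), array([ -1.2296,  32.8411,  69.177 ,  -0.    ,  77.9819, -12.6296])]
-1 [array([-37.7146,  23.7326,  85.9123,  -0.    ,  70.3551, 149.8854]), array([-37.7146,  32.1839,  93.2761,  -0.    ,  54.54  , 149.8854]), array([ -1.2296,  28.7969,  59.5753,  -0.    ,  91.6278, 167.3704]), array([ -1.2296,  32.8411,  69.177 ,  -0.    ,  77.9819, 167.3704])]
1 [array([ 30.1614,  21.0591,  92.3429,  -0.    ,  66.598 , -60.3386]), array([ 30.1614,  37.2258, 102.3727,  -0.    ,  40.4015, -60.3386]), array([  -3.6608,   30.7984,   91.8336,   -0.    ,   57.368 , -105.0608])]
-1 [array([ 30.1614,  21.0591,  92.3429,  -0.    ,  66.598 , 119.6614]), array([ 30.1614,  37.2258, 102.3727,  -0.    ,  40.4015, 119.6614]), array([-3.6608, 30.7984, 91.8336, -0.    , 57.368 , 74.9392])]
```

```bash
python3 - <<'E'
from h import *
r=R(HY)
arm.move_to(HK+[0,0,.07],r); arm.grip(.06)
arm.move_l(HK-[0,0,.02],feed=.08); print(arm.current_ee_pos(),arm.current_force())
arm.grip(0.0); print(arm.current_width(),arm.current_grasp_force(),arm.current_force())
arm.move_l(HK+[0,0,.10],feed=.1); print(arm.current_t(),arm.current_ee_pos(),arm.current_force())
t=np.ascontiguousarray(arm.snapshot("top")[:,:,::-1]);s=np.ascontiguousarray(arm.snapshot("side")[:,:,::-1])
print(proj("top",HK+[0,0,.12]),proj("side",HK+[0,0,.12]))
cv2.imwrite("pics/C.png",np.hstack([panel(t,380,200,80,80,400,400),panel(s,310,120,80,80,400,400)]))
E
```

```text
[ 0.4817 -0.2972  0.0904] [ 0.4742 -0.6726 -0.6226]
0.023230846207834548 29.776242077350616 [-1.1208  0.5751  2.4169]
5.7083 [ 0.4812 -0.2968  0.2094] [-0.9325  0.6345 -2.1134]
[434.3668 247.1261] [350.4782 140.9003]
```

View pics/C.png

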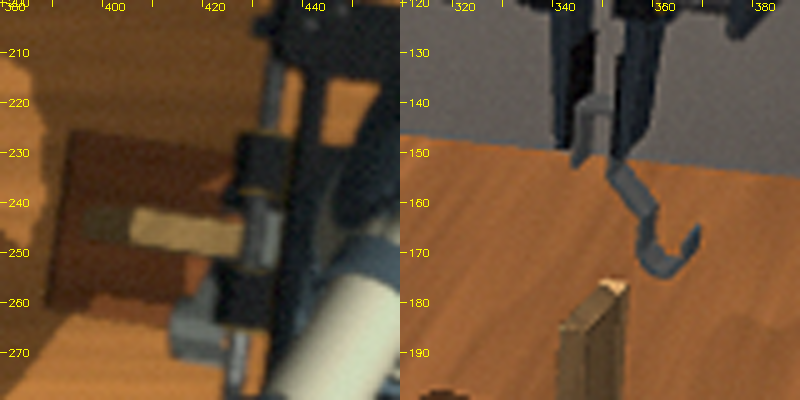

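```bash
python3 - <<'E'
from h import *
o=np.array([.4812,-.2968,.2294])
for n,p in dict(lipL=[-.056,.012,-.0615],lipR=[-.056,-.012,-.0615],botL=[-.042,.012,-.0855],botR=[-.042,-.012,-.0855],bendL=[-.0115,.012,-.034],backlegL=[.0115,.012,-.032],crL=[0,.012,.003],crR=[0,-.012,.003]).items():
    w=o+rz(HY)@p; T=proj("top",w);S=proj("side",w); print(n,(T-[380,200]+.5)*5,(S-[310,120]+.5)*5+[400,0])
E
```

```text
lipL [182.4659 361.679 ] [691.4104 241.4752]
lipR [238.4497 370.3835] [705.5666 224.9813]
botL [171.4038 326.0609] [662.5503 278.2147]
botR [226.053  334.5332] [676.9089 261.4342]
bendL [215.1633 260.2154] [614.2495 179.6032]
backlegL [223.9304 205.6559] [573.424 169.313]
crL [245.959  234.3994] [597.7661 110.2606]
crR [305.535  243.5623] [613.4153  95.5896]
```

```bash
python3 - <<'E'
from h import *
r=R(RY)
arm.move_l(HK+[0,0,.24],feed=.2)
arm.move_to(RAIL+[0,0,.35],r)
arm.move_l(RAIL+[0,0,.280],feed=.15); arm.sleep(.3)
print(arm.current_t(),arm.current_ee_pos(),arm.current_force(),arm.current_width())
t=np.ascontiguousarray(arm.snapshot("top")[:,:,::-1]);s=np.ascontiguousarray(arm.snapshot("side")[:,:,::-1])
cv2.imwrite("pics/D.png",np.hstack([panel(t,225,110,80,120,400,600),panel(s,185,115,80,120,400,600)]))
o=arm.current_ee_pos()+np.array([0,0,.02])
for n,p in dict(lipL=[-.056,.012,-.0615],botL=[-.042,.012,-.0855],botR=[-.042,-.012,-.0855],bendL=[-.0115,.012,-.034],backlegLout=[.0115,.012,-.032],crL=[0,.012,.003],barL12=[0,.012,-.050]).items():
    w=o+rz(RY)@p; T=proj("top",w);S=proj("side",w); print(n,(T-[225,110]+.5)*5,(S-[185,115]+.5)*5+[400,0])
E
```

```text
9.0333 [0.6765 0.0451 0.2807] [ 0.158  -0.3748 -1.3047] 0.02266887133653423
lipL [206.1495 330.6809] [738.434  353.2196]
botL [202.0205 305.1847] [709.3894 401.7137]
botR [258.9193 294.9095] [720.827  377.0032]
bendL [183.9682 211.2472] [632.0619 289.5004]
backlegLout [173.4572 153.3771] [578.8355 282.7572]
crL [174.6178 164.1755] [598.6057 206.639 ]
barL12 [180.5443 190.4273] [608.5406 322.6175]
```

View pics/D.png

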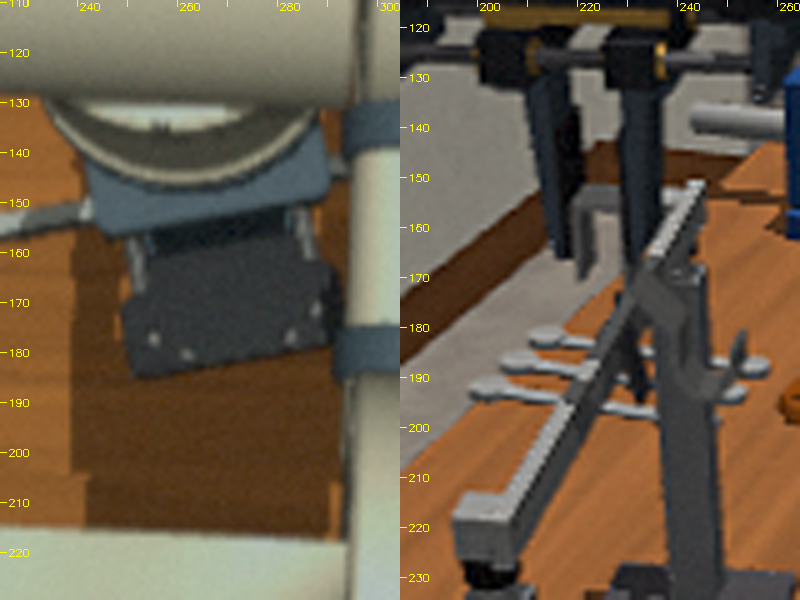

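```bash
python3 - <<'E'
from h import *
fb=np.mean([arm.current_force() for _ in range(5)],0)
p=RAIL+[0,0,.264]; arm.move_l(p,feed=.06); arm.sleep(.1)
f=lambda:arm.current_force()-fb
tr=[];step=.001
while p[2]>.205:
    p=p-[0,0,step]; arm.move_l(p,feed=.02); a=f(); tr.append((p[2]*1e3,arm.current_ee_pos()[2]*1e3,*a))
    if a[2]>9: step=.0005
    if a[2]>17.5 or np.hypot(a[0],a[1])>9: break
for i in range(3): arm.sleep(.1); print("hold",f(),arm.current_ee_pos())
for x in tr: print(np.round(x,1))
print(arm.current_t(),arm.current_width())
E
```

```text
hold [-4.4055 -0.7277 18.3981] [0.6763 0.0451 0.2183]
hold [-4.1611  1.2068 19.7494] [0.6763 0.0451 0.2183]
hold [-3.7937 -0.5047 18.8776] [0.6764 0.0451 0.2184]
[263.  263.1  -0.5   0.6   0. ]
[262.  262.   -0.6   0.   -0. ]
[261.  260.9   0.1  -0.9  -0.2]
[260.  259.9   0.1  -0.6   0.3]
[259.  258.9   0.7  -1.3   0.2]
[258.  257.9  -0.2  -0.7  -1.1]
[257.  256.9   0.1  -0.1  -0.9]
[256.  255.9  -0.6  -0.8  -0.1]
[255.  254.9  -0.8   0.   -0. ]
[254.  253.9  -0.4  -0.3  -0.7]
[253.  252.9  -0.8  -1.2  -1.1]
[252.  251.9   0.1  -0.9   0.4]
[251.  250.9  -0.2  -0.2  -0.9]
[250.  249.9  -0.3  -1.1  -0.6]
[249.  248.9  -0.7  -0.9   0. ]
[248.  247.9  -0.7   0.    0.3]
[247.  246.9   0.7  -0.7  -1.1]
[246.  246.   -0.1  -0.2   0.4]
[245.  245.1   0.4  -0.9   0.3]
[244.  244.1   1.6   0.6   0.1]
[243.  243.    1.7  -0.    1.5]
[242.  242.    2.6   0.6   2.3]
[241.  241.    4.2   0.1   2.2]
[240.  240.    3.8   0.2   2.6]
[239.  239.    3.8   1.1   4.6]
[238.  238.    2.4   0.5   3.3]
[237.  237.    3.5   0.8   4.2]
[236.  236.    2.7   0.4   4.4]
[235.  234.9   2.9   0.    4.9]
[234.  233.9   2.8   0.4   4.7]
[233.  232.9   3.2   0.3   4.9]
[232.  231.9   2.2   0.1   5.6]
[231.  230.9   2.2   0.    4.1]
[230.  229.9   2.6   0.    4.3]
[229.  228.9   1.6   0.3   4.8]
[228.  227.9   1.3   0.7   4.3]
[227.  226.9   1.7  -0.3   4.8]
[226.  225.9   2.    0.1   4.5]
[225.  224.9   1.2  -0.8   4.7]
[224.  223.9   1.7   0.4   4. ]
[223.  222.9   1.6   0.3   3. ]
[222.  222.    1.7  -0.2   4.4]
[221.  221.2   0.2   0.9   7.5]
[220.  220.5  -0.8  -0.6  10.1]
[219.5 220.2  -1.6   0.2  12.2]
[219.  219.8  -2.4  -1.   12.9]
[218.5 219.4  -1.2  -0.2  13.2]
[218.  219.   -3.4  -0.2  15.6]
[217.5 218.7  -3.8   0.1  17.2]
[217.  218.3  -3.3  -0.9  18.7]
22.45 0.022817953191395905
```

```bash
cat >> h.py <<'E'
HO=np.array([.6763,.0451,.2425]); TR=HO+rz(RY)@[-.042,0,-.0795]
PC=np.array([.4885,.3138,0]); PY=.6; G=np.array([-.068,0,.0072])
E
python3 - <<'E'
from h import *
p=np.array(arm.current_ee_pos())
arm.move_l(RAIL+[0,0,.2205],feed=.03); arm.grip(.05); arm.move_l(RAIL+[0,0,.33],feed=.15)
g=PC+rz(PY)@G; r=R(PY+90)
arm.move_to(g+[0,0,.12],r); arm.grip(.091)
arm.move_l(g,feed=.12); print(arm.current_ee_pos(),arm.current_force())
s=np.ascontiguousarray(arm.snapshot("side")[:,:,::-1])
for n,q in dict(crL=[0,.012,.003],botL=[-.042,.012,-.0855],lipL=[-.056,.012,-.0615]).items(): print(n,(proj("side",HO+rz(RY)@q)-[185,148]+.5)*[400/80,5]+[0,0])
arm.grip(0.0); print(arm.current_width(),arm.current_grasp_force()); f0=np.mean([arm.current_force() for _ in range(5)],0)
arm.move_l(g+[0,0,.10],feed=.1); arm.sleep(.3)
print(arm.current_t(),arm.current_ee_pos(),np.mean([arm.current_force() for _ in range(5)],0)-f0,arm.current_width())
s2=np.ascontiguousarray(arm.snapshot("side")[:,:,::-1])
b=PC+[0,0,.2]
for y in(-.025,.025): print("bail",(proj("side",b+rz(PY)@[0,y,0])-[200,250]+.5)*400/110+[400,0])
for x in(-.08,.08): print("rim",(proj("side",b+rz(PY)@[x,.028,-.062])-[200,250]+.5)*400/110+[400,0])
cv2.imwrite("pics/E.png",np.hstack([panel(s,185,148,80,110,400,550),panel(s2,200,250,110,151,400,550)]))
E
```

```text
[0.4208 0.3133 0.0078] [0.3246 0.04   0.6385]
crL [209.4376 167.9464]
botL [316.5414 352.5418]
lipL [344.8577 307.0778]
0.056005831749431564 29.991569593548775
29.8083 [0.4204 0.313  0.1069] [-0.2916 -0.6085 -3.3334] 0.05561446999676138
bail [651.7413 105.1379]
bail [610.9247 173.6056]
rim [787.0161 328.6501]
rim [452.5864 247.7646]
```

View pics/E.png

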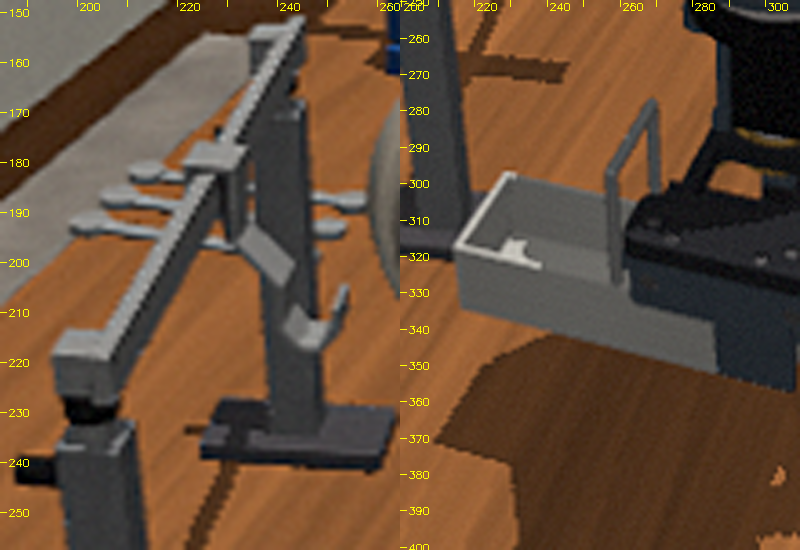

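```bash
python3 - <<'E'
from h import *
T=TR+rz(RY)@[-.068,0,.0074-.1]; r=R(RY+90); X=rz(RY)@[1,0,0]
arm.move_to(T-.10*X+[0,0,.035],r)
arm.move_l(T-.05*X+[0,0,.032],feed=.12); arm.move_l(T+[0,0,.030],feed=.06); arm.sleep(.3)
print(arm.current_t(),arm.current_ee_pos()-T,arm.current_force(),arm.current_width())
s=np.ascontiguousarray(arm.snapshot("side")[:,:,::-1])
e=arm.current_ee_pos()-T+TR
for y in(-.025,.025): print("bail",(proj("side",e+rz(RY)@[0,y,0])-[185,148]+.5)*5)
for y in(-.012,.012): print("trough",(proj("side",TR+rz(RY)@[0,y,0])-[185,148]+.5)*5)
cv2.imwrite("pics/F.png",panel(s,185,148,120,120,600,600))
E
```

```text
32.9 [-0.0001 -0.      0.0301] [-0.2417  0.2764 -0.4044] 0.0555302615560818
bail [329.5654 242.505 ]
bail [306.1064 295.3171]
trough [326.8497 314.6775]
trough [315.8216 340.8393]
```

View pics/F.png

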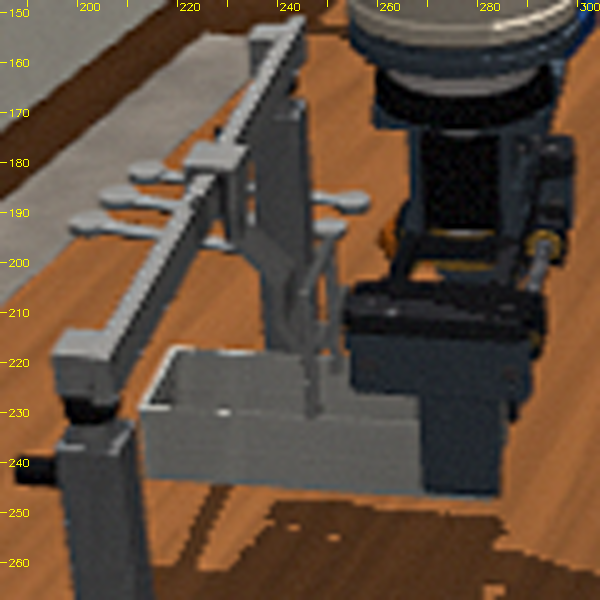

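```bash
python3 - <<'E'
from h import *
e=TR+[0,0,.030]
for n,q in dict(bailtopL=[0,.025,.003],bailtopR=[0,-.025,.003],rimL=[.08,.028,-.062],rimR=[.08,-.028,-.062],botL=[.08,.028,-.1],rimfrontL=[-.03,.028,-.062]).items(): print(n,(proj("side",e+rz(RY)@q)-[185,148]+.5)*5)
E
```

```text
bailtopL [305.468  289.3399]
bailtopR [328.9865 236.7015]
rimL [137.9164 409.963 ]
rimR [170.6878 348.1313]
botL [145.5345 480.7795]
rimfrontL [378.4845 425.3039]
```

```bash
python3 - <<'E'
from h import *
T=TR+rz(RY)@[-.068,0,.0074-.1]
F=lambda n=4:np.mean([arm.current_force() for _ in range(n)],0)
fb=F(8); z=.006; arm.move_l(T+[0,0,z],feed=.04); arm.sleep(.1); print(z,F()-fb)
hit=0
while z>-.010:
    f=F()-fb
    if np.abs(f).max()>1.6: hit+=1
    else: hit=0
    if hit>=2 or np.abs(f).max()>4: break
    z-=.0007; arm.move_l(T+[0,0,z],feed=.02)
print("stop",z,F(8)-fb,arm.current_t(),arm.current_ee_pos()-T)
s=np.ascontiguousarray(arm.snapshot("side")[:,:,::-1])
cv2.imwrite("pics/G.png",panel(s,205,168,80,80,600,600))
E
```

```text
0.006 [-0.5519  0.6492  0.5048]
stop -0.0024000000000000007 [1.8655 1.028  3.1508] 36.8 [ 0.0003  0.     -0.0023]
```

View pics/G.png

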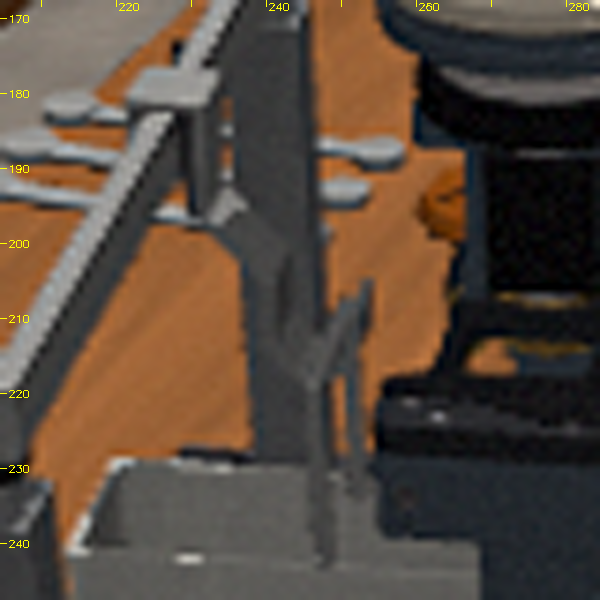

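```bash
python3 - <<'E'
from h import *
arm.grip(.091); arm.sleep(.5)
p=np.array(arm.current_ee_pos()); print(p,arm.current_force(),arm.current_width())
X=rz(RY)@[1,0,0]
arm.move_l(p-.10*X,feed=.06); arm.move_l(p-.10*X+[0,0,.1],feed=.12); arm.sleep(1.0); print(arm.current_t())
s=np.ascontiguousarray(arm.snapshot("side")[:,:,::-1]); arm.sleep(.5); s2=arm.snapshot("side")[:,:,::-1]
print("motion",np.abs(s.astype(int)-s2).max(2)[150:270,190:290].max())
for n,q in dict(bailL=[0,.025,0],bailR=[0,-.025,0],rimL=[.08,.028,-.062],frontL=[-.08,.028,-.062]).items(): print(n,(proj("side",TR-[0,0,.002]+rz(RY)@q)-[195,160]+.5)*6)
cv2.imwrite("pics/H.png",panel(s,195,160,100,100,600,600))
E
```

```text
[0.5685 0.0234 0.068 ] [ 0.9166 -0.1284 -0.1405] 0.09109775247832337
41.85
motion 50
bailL [311.8878 359.2774]
bailR [339.4298 293.7185]
rimL [113.2222 491.7205]
frontL [529.6588 519.9118]
```

View pics/H.png

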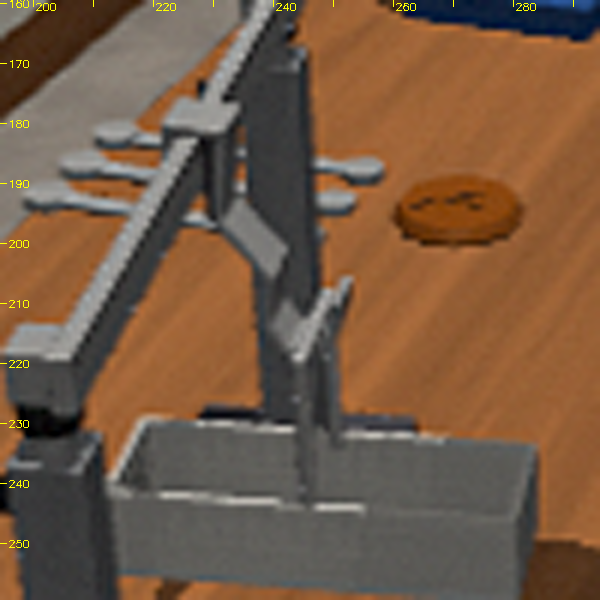

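```bash
python3 - <<'E'
from h import *
c=lambda:arm.snapshot("side").astype(int)[150:270,190:290]
a=c()
while arm.current_t()<58:
    arm.sleep(.35); b=c(); d=np.abs(a-b).max(2); print(round(arm.current_t(),1),d.max(),(d>25).sum()); a=b
    if d.max()<6: break
E
```

```text
42.9 29 2
43.3 23 0
43.7 34 3
44.1 41 5
44.5 27 1
44.9 24 0
45.3 25 0
45.7 25 0
46.1 38 2
46.5 33 3
46.9 18 0
47.3 54 3
47.7 40 2
48.1 27 2
48.5 38 1
48.9 26 1
49.3 17 0
49.7 29 2
50.1 19 0
50.5 21 0
50.9 21 0
51.3 25 0
51.7 32 3
52.1 22 0
52.5 29 2
52.9 43 2
53.3 30 1
53.7 21 0
54.1 40 2
54.5 20 0
54.9 36 1
55.3 18 0
55.7 26 1
56.1 71 7
56.5 44 1
56.9 27 1
57.3 33 1
57.7 34 3
58.1 40 2
```

```bash
python3 -c "
from rig import arm
print(arm.sign_off())"
```

```text
the job is handed in; nothing more can be done
None
```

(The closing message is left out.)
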